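# Pin the drawbar links into the jig's yokes

## Task

Mount every drawbar link that lies on the bench in a yoke of its own on the assembly jig: the eye lies between the yoke's two ears, the bar rests level on the narrow rail, and a drop pin goes down through upper ear, eye and lower ear until its collar sits on the upper ear. The pins stand in the yokes now; pull them out as you need them (they can stand in the wooden block meanwhile), and leave every yoke, also one left without a link, with a pin fully home. Do not disturb the hammer, the grease tin or the tray.

Things in the scene. Friction and masses are not known exactly. Their poses are not given: they have to be found in the camera images.
- jig: Fixed jig: base plate 210 x 300 x 12 mm with three grey yokes in a row along its y (100 mm apart) and, nearer the robot, a narrow rest rail parallel to the row. Origin on the table under the middle yoke's pin axis; +x from rail to yokes, z up. Rail: 10 mm wide, 290 mm long, centred at x = -145 mm, top 52 mm above the table. The base spans x = -165 to +45 mm.
- block: Fixed wooden parking block 190 x 56 x 66 mm with three upright through holes of 20 mm in a row along its x, 65 mm apart, in which pins can stand (the collar stops on the top face, 66 mm above the table). Origin on the table under its centre.
- yoke0 (a point): Yoke 0 (jig y = +100 mm): where the vertical pin axis meets the lower ear's upper face, 52 mm above the table; axes as the jig's. Ears 12 mm thick with 18 mm holes: the upper 50 x 50 mm, its top 90 mm above the table; the lower is one shelf shared by all yokes, 290 mm long, x = -35 to +29 mm. Gap 26 mm, open but for a 22 mm wide web at x = +29 mm.
- yoke1 (a point): Yoke 1 (middle): where the vertical pin axis meets the lower ear's upper face, 52 mm above the table; axes as the jig's. Ears 12 mm thick with 18 mm holes: the upper 50 x 50 mm, its top 90 mm above the table; the lower is one shelf shared by all yokes, 290 mm long, x = -35 to +29 mm. Gap 26 mm, open but for a 22 mm wide web at x = +29 mm.
- yoke2 (a point): Yoke 2 (jig y = -100 mm): where the vertical pin axis meets the lower ear's upper face, 52 mm above the table; axes as the jig's. Ears 12 mm thick with 18 mm holes: the upper 50 x 50 mm, its top 90 mm above the table; the lower is one shelf shared by all yokes, 290 mm long, x = -35 to +29 mm. Gap 26 mm, open but for a 22 mm wide web at x = +29 mm.
- park0 (a point): Mouth centre of hole 0 of the parking block, on its top face; axes as the block's.
- park1 (a point): Mouth centre of hole 1 of the parking block, on its top face; axes as the block's.
- park2 (a point): Mouth centre of hole 2 of the parking block, on its top face; axes as the block's.
- pin0: Steel drop pin, 101 mm long, 160 g, all alike; origin at its bottom tip, z up along it. From the tip: shank 14 mm dia to 60 mm (lowest 12 mm tapered to 7 mm dia), collar 30 mm dia to 65 mm, round grip knob 22 mm dia to 101 mm. At the start one pin stands loose and home in each yoke, tip 30 mm above the table, collar on the upper ear.
- pin1: Steel drop pin, 101 mm long, 160 g, all alike; origin at its bottom tip, z up along it. From the tip: shank 14 mm dia to 60 mm (lowest 12 mm tapered to 7 mm dia), collar 30 mm dia to 65 mm, round grip knob 22 mm dia to 101 mm. At the start one pin stands loose and home in each yoke, tip 30 mm above the table, collar on the upper ear.
- pin2: Steel drop pin, 101 mm long, 160 g, all alike; origin at its bottom tip, z up along it. From the tip: shank 14 mm dia to 60 mm (lowest 12 mm tapered to 7 mm dia), collar 30 mm dia to 65 mm, round grip knob 22 mm dia to 101 mm. At the start one pin stands loose and home in each yoke, tip 30 mm above the table, collar on the upper ear.
- link0: Steel drawbar link, 194 mm long, 16 mm thick, 550 g, flat on the table at first; two or three alike are present. Origin mid-bar at half thickness; +x to the eye, z the thickness. Bar 34 mm wide, x = -85 to +68 mm; round eye, 48 mm outer dia, 20 mm hole, centred at x = +85 mm. When home on lower ear and rail its origin is 60 mm above the table.
- link0_eye (a point): Centre of that link's eye hole, at half thickness (85 mm ahead of the link's origin).
- link1: Steel drawbar link, 194 mm long, 16 mm thick, 550 g, flat on the table at first; two or three alike are present. Origin mid-bar at half thickness; +x to the eye, z the thickness. Bar 34 mm wide, x = -85 to +68 mm; round eye, 48 mm outer dia, 20 mm hole, centred at x = +85 mm. When home on lower ear and rail its origin is 60 mm above the table.
- link1_eye (a point): Centre of that link's eye hole, at half thickness (85 mm ahead of the link's origin).
- link2: Steel drawbar link, 194 mm long, 16 mm thick, 550 g, flat on the table at first; two or three alike are present. Origin mid-bar at half thickness; +x to the eye, z the thickness. Bar 34 mm wide, x = -85 to +68 mm; round eye, 48 mm outer dia, 20 mm hole, centred at x = +85 mm. When home on lower ear and rail its origin is 60 mm above the table.
- link2_eye (a point): Centre of that link's eye hole, at half thickness (85 mm ahead of the link's origin).
- hammer: Bystander: a hammer lying beyond the work, about 300 mm long.
- grease_tin: Bystander: an upright grease tin, 68 mm in diameter, 100 mm tall; origin under its centre.
- bolt_tray: Bystander: an open steel tray 110 x 150 x 40 mm with a few bolts in it; origin under its centre.

How it is judged:
At the end, for the whole second after the job is handed in: Each yoke holds a pin home: tip within 7 mm of its axis, tilt under 0.12 rad, collar within 5 mm of the upper ear. Each link's eye is within 9 mm of a yoke's axis and 5 mm of lying on its lower ear; each link is level within 0.05 rad (bar on the rail). All at rest (((horizontal distance between pin0 and yoke0 below 0.007 m and z of pin0 in the frame of yoke0 below -0.017 m and angle between pin0's own z axis and vertical below 0.12 rad) or (horizontal distance between pin1 and yoke0 below 0.007 m and z of pin1 in the frame of yoke0 below -0.017 m and angle between pin1's own z axis and vertical below 0.12 rad) or (horizontal distance between pin2 and yoke0 below 0.007 m and z of pin2 in the frame of yoke0 below -0.017 m and angle between pin2's own z axis and vertical below 0.12 rad)) and ((horizontal distance between pin0 and yoke1 below 0.007 m and z of pin0 in the frame of yoke1 below -0.017 m and angle between pin0's own z axis and vertical below 0.12 rad) or (horizontal distance between pin1 and yoke1 below 0.007 m and z of pin1 in the frame of yoke1 below -0.017 m and angle between pin1's own z axis and vertical below 0.12 rad) or (horizontal distance between pin2 and yoke1 below 0.007 m and z of pin2 in the frame of yoke1 below -0.017 m and angle between pin2's own z axis and vertical below 0.12 rad)) and ((horizontal distance between pin0 and yoke2 below 0.007 m and z of pin0 in the frame of yoke2 below -0.017 m and angle between pin0's own z axis and vertical below 0.12 rad) or (horizontal distance between pin1 and yoke2 below 0.007 m and z of pin1 in the frame of yoke2 below -0.017 m and angle between pin1's own z axis and vertical below 0.12 rad) or (horizontal distance between pin2 and yoke2 below 0.007 m and z of pin2 in the frame of yoke2 below -0.017 m and angle between pin2's own z axis and vertical below 0.12 rad)) and ((horizontal distance between link0_eye and yoke0 below 0.009 m and z of link0_eye in the frame of yoke0 between 0.003 and 0.014 m) or (horizontal distance between link0_eye and yoke1 below 0.009 m and z of link0_eye in the frame of yoke1 between 0.003 and 0.014 m) or (horizontal distance between link0_eye and yoke2 below 0.009 m and z of link0_eye in the frame of yoke2 between 0.003 and 0.014 m)) and angle between the z axis of each of link0, link1, link2 and the z axis of jig, either way round below 0.05 rad and linear speed of each of link0, link1, link2, pin0, pin1, pin2 below 0.02 m/s and ((horizontal distance between link1_eye and yoke0 below 0.009 m and z of link1_eye in the frame of yoke0 between 0.003 and 0.014 m) or (horizontal distance between link1_eye and yoke1 below 0.009 m and z of link1_eye in the frame of yoke1 between 0.003 and 0.014 m) or (horizontal distance between link1_eye and yoke2 below 0.009 m and z of link1_eye in the frame of yoke2 between 0.003 and 0.014 m)) and ((horizontal distance between link2_eye and yoke0 below 0.009 m and z of link2_eye in the frame of yoke0 between 0.003 and 0.014 m) or (horizontal distance between link2_eye and yoke1 below 0.009 m and z of link2_eye in the frame of yoke1 between 0.003 and 0.014 m) or (horizontal distance between link2_eye and yoke2 below 0.009 m and z of link2_eye in the frame of yoke2 between 0.003 and 0.014 m))); the robot touches nothing.
It fails at once if the hammer is disturbed (moved by more than 30 mm) (distance of hammer from where it was at the start of the episode above 0.03 m).
It fails at once if the grease tin is disturbed (moved by more than 30 mm) (distance of grease_tin from where it was at the start of the episode above 0.03 m).
It fails at once if the bolt tray is disturbed (moved by more than 30 mm) (distance of bolt_tray from where it was at the start of the episode above 0.03 m).
Of link0, link1, link2 only 2 to 3 are there at a start; the rules pass over those that are not, and their reading is None.
At some moment in a run one of link0, link1, link2 may be knocked a few centimetres aside while the robot is not near it.
It also fails if it takes over 210 s, if anything falls off the work surface, if the arm or the gripper's body presses on something with over 40 N, if the wrist force passes 120 N, or if a joint passes its speed limit or range.

## Robot

A 6-joint arm with a two-finger parallel gripper is mounted at the origin on the work surface. World frame = base frame: x ahead of the robot, y to its left, z up, the work surface at z = 0. Lengths are in m, angles in rad, forces in N, time in s.
With the tool pointing down it reaches from about 0.25 to 0.775 m from the base axis. Payload 4 kg.
Tool frame: the origin (TCP) lies between the finger pads; the fingertips stand env.tips_ahead ahead of it and the grasp point (between the pads) is the TCP (env.tips_ahead is the distance from the TCP to the fingertips, in m); z points along the fingers, y is the line along which they close (so a half turn about z gives the same grasp; the last joint's range is limited). The gripper opens to 94 mm and grips with 3 to 60 N. Pads are 16 mm wide; open, the fingers measure 119 mm over their backs; the gripper's body (75 mm by 177 mm) begins 78 mm behind the grasp point.
Start: joints at [-0.103, 0.087, 1.371, -0, 1.684, -0.103], TCP at [0.55, -0, 0.225] pointing down, gripper open.
Joint ranges: [-3.1, 3.1], [-0.76, 2.03], [0.27, 2.55], [-1.08, 4.22], [0.17, 2.65], [-2.57, 2.57]. Speed limits (rad/s): [2.79, 2.79, 3.14, 3.14, 3.14, 3.14].

## Interface

Orientations are given as [roll, pitch, yaw] about the fixed x, y, z axes, in that order (R = Rz(yaw) Ry(pitch) Rx(roll)).
In Python, from plant import status, vision, ticket, nets, env gives the robot as it stands.
- The arm moves only by the tool move_arm, never from a script. Its argument "deltas" is a list of rows, each a list of 4 numbers: the shift along the tool's x, y, z in m, then the turn about the tool's z in rad. In form: [[dx, dy, dz, yaw], ...]. A call has 1 to 12 rows; each row is the pose to reach, as a shift and turn from the pose commanded when the call began, along the tool's axes at that moment; what a row does not reach only later rows make up. A row lasts 1/8 s, in which the tool goes at most 62.5 mm and 10.7 degrees, less where a joint would pass 70% of its speed; a pose out of reach is approached as far as the arm can. A call with a gripper value outside its range is refused whole. "grip" is the opening, from 0 (shut) to 1 (fully open), set as the call begins (left out, the last holds). The fingers move at their own pace and stop on an object; the grip force is fixed at half the most. Time passes only in rows, so rows that repeat a pose let the fingers close. It gives the time, the measured TCP pose, the force, the opening and the grip force at its end, in the units of the state.
- status.get_state(): the state, without advancing time (a new reading comes with each control period).
- vision.capture(name): name is "scene" or "side" or "wrist"; returns (picture, depth): 480x640x3 uint8, red, green, blue; 480x640 float32, m along the optical axis (not along the pixel's ray), 0 where there is no reading.
- vision.get_calibration(name): a dict with "intrinsics" (3x3 intrinsics, pixels), "R" (3x3) and "t" (3): a world point X has camera coordinates R X + t. Camera axes: x right, y down, z forward; pixel columns grow to the right and rows downward; lengths in m; the calibration is good to about 2 mm. The wrist camera is an equidistant fisheye: a pixel r from the principal point sees the ray r / f radians off the axis. A picture is of the moment at which its call begins: read the wrist's pose just before it. get_calibration takes no time and is no camera call; for the wrist camera it gives the pose at the moment of the call.
- ticket.job_done(): hands the job in; it is judged then, once.
Trained networks look in the newest picture that a camera, given by its name, has taken for a name from the list of things; names that differ only in an ending like _2 or _b are one class to them, and where a whole thing is asked for, a point or a joint stands for the part that bears it (a point fixed in the world has none). Each returns a list of dicts, best first, with "confidence" (0 to 1); they miss things now and then, are a little off and sometimes report something else, mostly with a low value. They report only what shows in the picture. A call takes as long as a camera call.
- nets.regions_of(name, camera): "pixels" (480x640 bool, what is visible of it).
- nets.spot_point(name, camera): "at" ([x, y, z] in m, in world coordinates, good to about 4 mm: a listed point, or the origin of a listed thing).
The state is a dict: "time_s": time; "joint_positions": joint angles; "dq": joint speeds; "joint_efforts": joint torques, N m; "eef_pos": TCP position; "tool_rot": TCP orientation; "ft_force": force on the tool from outside, world axes, zero at the start; "torque": the same for the moment, N m; "width": opening from 0.0 (shut) to 1.0 (fully open); "grip_force": force on a finger pad.
Only numpy, scipy, OpenCV 4.12 (cv2) and the standard library are available. Lean on these libraries where they do the work, as an engineer would, in place of code of your own. Each camera call takes 0.05 s, during which the arm holds its last target. There are 200 camera calls.

## Working session

There is one attempt and no reset: what is moved stays moved. The work goes in short steps, Python scripts to look and compute and a tool call to move; the robot and the scene stay as the last step left them, time stands still between calls to the robot, and variables do not carry over. Pictures are saved under pics/ and viewed, at most 14 in all, crops included, and the job is handed in when it is done.

Besides the shell and the picture viewer there is one more tool, called after "Emit:" as a command line: name --pt "numbers of a row" for each row, then --argument value for the rest. move_arm: Moves the arm, as the interface text tells. Its arguments: {"type":"object","properties":{"deltas":{"type":"array"},"grip":{"type":"number"}},"required":["deltas"]}

```bash
ls; mkdir -p pics
python3 - <<'E'
from plant import status, vision, nets, env
import cv2
print(env.tips_ahead); s=status.get_state(); print(s['eef_pos'],s['tool_rot'],s['time_s'],s['width'])
for c in ['scene','side']:
    p,d=vision.capture(c); cv2.imwrite(f'pics/{c}0.png',p[:,:,::-1])
    for n in ['jig','block','yoke0','yoke1','yoke2','park0','park1','park2','pin0','link0','link0_eye','hammer','grease_tin','bolt_tray']:
        print(c,n,[(round(r['confidence'],2),[round(float(v),3) for v in r['at']]) for r in nets.spot_point(n,c)][:5])
print(status.get_state()['time_s'])
E
```

```text
pics
0.019
[5.49484958e-01 3.25986752e-05 2.23318633e-01] [-3.13939462e+00 -1.73262992e-04  1.57082675e+00] 0.0 0.9980430520216231
scene jig [(0.68, [0.667, 0.072, -0.0]), (0.4, [0.564, 0.397, 0.068])]
scene block [(0.83, [0.501, 0.398, 0.0]), (0.73, [0.667, 0.075, 0.051])]
scene yoke0 [(0.89, [0.677, -0.028, 0.052]), (0.62, [0.668, 0.077, 0.051]), (0.59, [0.543, -0.203, 0.005]), (0.56, [0.657, 0.17, 0.054])]
scene yoke1 [(0.89, [0.677, -0.028, 0.052]), (0.62, [0.668, 0.077, 0.051]), (0.59, [0.543, -0.203, 0.005]), (0.56, [0.657, 0.17, 0.054])]
scene yoke2 [(0.89, [0.677, -0.028, 0.052]), (0.62, [0.668, 0.077, 0.051]), (0.59, [0.543, -0.203, 0.005]), (0.56, [0.657, 0.17, 0.054])]
scene park0 [(0.94, [0.434, 0.395, 0.069]), (0.89, [0.564, 0.396, 0.064]), (0.66, [0.504, 0.391, 0.065])]
scene park1 [(0.94, [0.434, 0.395, 0.069]), (0.89, [0.564, 0.396, 0.064]), (0.66, [0.504, 0.391, 0.065])]
scene park2 [(0.94, [0.434, 0.395, 0.069]), (0.89, [0.564, 0.396, 0.064]), (0.66, [0.504, 0.391, 0.065])]
scene pin0 [(0.8, [0.657, 0.172, 0.032])]
scene link0 [(0.81, [0.505, -0.304, 0.007]), (0.71,
[... 975 characters left out ...]
.062]), (0.24, [0.671, 0.074, 0.051])]
side park2 [(0.92, [0.563, 0.396, 0.065]), (0.67, [0.496, 0.393, 0.065]), (0.59, [0.434, 0.392, 0.062]), (0.24, [0.671, 0.074, 0.051])]
side pin0 [(0.68, [0.678, -0.032, 0.031]), (0.63, [0.666, 0.072, 0.033]), (0.52, [0.655, 0.174, 0.029])]
side link0 [(0.77, [0.504, -0.3, 0.009]), (0.76, [0.54, -0.201, 0.005]), (0.7, [0.495, -0.395, 0.004])]
side link0_eye [(0.75, [0.582, -0.337, 0.009]), (0.58, [0.717, -0.24, -0.001]), (0.57, [0.496, 0.394, 0.069]), (0.19, [0.676, -0.029, 0.032])]
side hammer [(0.96, [0.718, -0.241, 0.004])]
side grease_tin [(0.95, [0.693, 0.369, 0.001])]
side bolt_tray [(0.85, [0.795, 0.1, 0.004]), (0.51, [0.568, -0.433, 0.008])]
1.5
```

View pics/scene0.png

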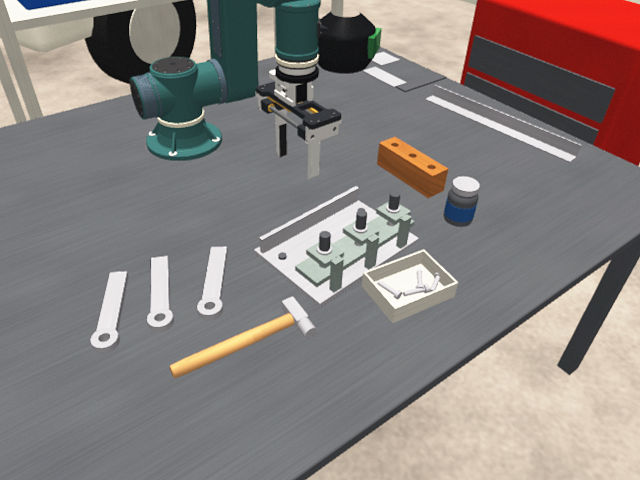

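View pics/side0.png

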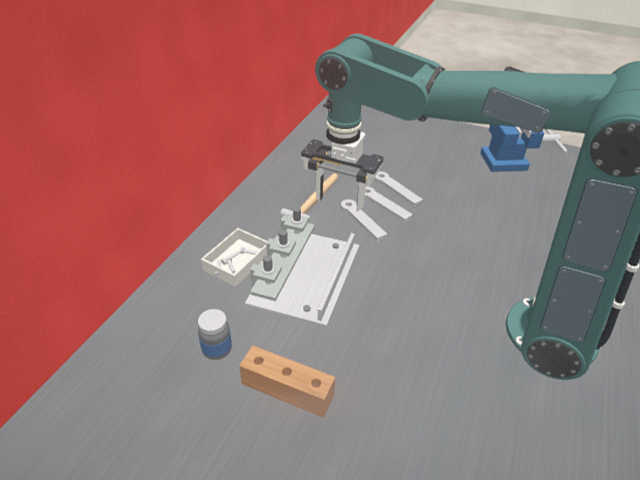

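Three links lie left of the jig (eyes at about px 105,338 / 160,317 / 209,306 in the scene view). The pins stand in the yokes, and the block is empty. The jig is at about (0.668, 0.0745) with yaw ≈ 0.095. I'll turn the tool to the jig axes above the middle yoke and look with the wrist camera.

Emit:
move_arm --pt "0.075 0.06 -0.03 1.476" --pt "0.075 0.06 -0.03 1.476" --pt "0.075 0.06 -0.03 1.476" --pt "0.075 0.06 -0.03 1.476" --pt "0.075 0.06 -0.03 1.476" --pt "0.075 0.06 -0.03 1.476" --pt "0.075 0.06 -0.03 1.476" --pt "0.075 0.06 -0.03 1.476" --pt "0.075 0.06 -0.03 1.476" --pt "0.075 0.06 -0.03 1.476"

```text
time_s: 2.75
eef_pos: [0.61, 0.075, 0.2545]
tool_rot: [-3.142, -0.0, 0.097]
ft_force: [-0.0, -0.1, -0.5]
width: 1.003
grip_force: 0.0
```

```bash
cat > h.py <<'E'
from plant import status, vision, nets, env, ticket
import numpy as np, cv2
def pose():
    s=status.get_state(); return np.array(s['eef_pos']),s['tool_rot'][2],s
def deproject(cam,mask,d,K):
    """world points of the masked pixels (perspective or wrist fisheye)"""
    M,R,t=K['intrinsics'],np.array(K['R']),np.array(K['t'])
    v,u=np.nonzero(mask&(d>0)); z=d[v,u]
    x=(u-M[0][2])/M[0][0]; y=(v-M[1][2])/M[1][1]
    if cam=='wrist':
        r=np.hypot(x,y); k=np.where(r>1e-6,np.tan(np.minimum(r,1.5))/np.maximum(r,1e-6),1); x,y=x*k,y*k
    return (np.c_[x*z,y*z,z]-t)@R
def to_tool(w,p=None):
    """tool-axis shift (x,y,z) from the present pose to world point w"""
    P,yaw,_=pose(); d=np.array(w)-P; c,s=np.cos(yaw),np.sin(yaw)
    return np.round([c*d[0]+s*d[1], s*d[0]-c*d[1], -d[2]],4)
def links(cam,name):
    """pose (centre x,y, yaw, eye x,y) of each link lying on the table"""
    K=vision.get_calibration(cam); p,d=vision.capture(cam); cv2.imwrite(f'pics/{name}.png',p[:,:,::-1])
    out=[]
    for r in nets.regions_of('link0',cam):
        q=deproject(cam,r['pixels'],d,K); q=q[(q[:,2]>0.005)&(q[:,2]<0.03)]
        if len(q)<50: continue
        (cx,cy),(w,h),a=cv2.minAreaRect(q[:,:2].astype(np.float32)*1000)
        m=np.median(q[:,:2],0)
        ax=np.linalg.svd(q[:,:2]-q[:,:2].mean(0),full_matrices=False)[2][0]
        s=(q[:,:2]-q[:,:2].mean(0))@ax; n=np.array([-ax[1],ax[0]]); c=(q[:,:2]-q[:,:2].mean(0))@n
        if np.ptp(c[s>s.max()-.045])<np.ptp(c[s<s.min()+.045]): ax=-ax;s=-s
        n=np.array([-ax[1],ax[0]]); c=(q[:,:2]-q[:,:2].mean(0))@n
        bar=(s<s.max()-.06)                 # axis from the bar's mid-line
        edges=[(x,(c[(abs(s-x)<.006)].max()+c[(abs(s-x)<.006)].min())/2) for x in np.arange(s.min()+.01,s.max()-.06,.008)]
        k,b=np.polyfit(*np.array(edges).T,1)
        ctr=q[:,:2].mean(0)+ax*((s.max()+s.min())/2-.012)+n*(k*((s.max()+s.min())/2-.012)+b)
        ax2=ax+k*n; ax2/=np.linalg.norm(ax2)
        out.append(dict(conf=round(r['confidence'],2),c=ctr.round(4),yaw=round(float(np.arctan2(ax2[1],ax2[0])),3),eye=(ctr+.085*ax2).round(4),size=(round(w),round(h)),L=round(np.ptp(s),3),z=round(np.median(q[:,2]),4)))
    return out
E
python3 - <<'E'
from h import *
P,y,s=pose(); print(P,y,s['time_s'])
p,d=vision.capture('wrist'); cv2.imwrite('pics/w1.png',p[:,:,::-1])
for n in ['pin0','yoke0','jig']: print(n,[(round(r['confidence'],2),np.round(r['at'],4)) for r in nets.spot_point(n,'wrist')][:5])
for c in ['side','scene']:
    print(c); [print(r) for r in links(c,c+'1')]
E
```

```text
[0.61001269 0.07500794 0.25447804] 0.09711156197729798 2.75
pin0 [(0.95, array([ 0.6793, -0.0303,  0.0284])), (0.9, array([0.6573, 0.1744, 0.0282])), (0.61, array([0.6702, 0.0734, 0.0304]))]
yoke0 []
jig [(0.69, array([ 0.8016,  0.0981, -0.0019])), (0.67, array([ 0.6952,  0.3626, -0.0009]))]
side
{'conf': 0.97, 'c': array([ 0.5038, -0.297 ]), 'yaw': -0.414, 'eye': array([ 0.5816, -0.3313]), 'size': (50, 193), 'L': np.float64(0.193), 'z': np.float64(0.0143)}
{'conf': 0.96, 'c': array([ 0.5391, -0.193 ]), 'yaw': -0.605, 'eye': array([ 0.609 , -0.2413]), 'size': (46, 194), 'L': np.float64(0.194), 'z': np.float64(0.0147)}
{'conf': 0.88, 'c': array([ 0.4939, -0.3873]), 'yaw': -0.505, 'eye': array([ 0.5683, -0.4285]), 'size': (46, 195), 'L': np.float64(0.195), 'z': np.float64(0.014)}
scene
{'conf': 0.94, 'c': array([ 0.4966, -0.3949]), 'yaw': -0.518, 'eye': array([ 0.5705, -0.437 ]), 'size': (47, 196), 'L': np.float64(0.196), 'z': np.float64(0.0144)}
{'conf': 0.87, 'c': array([ 0.5422, -0.1994]), 'yaw': -0.608, 'eye': array([ 0.612, -0.248]), 'size': (46, 196), 'L': np.float64(0.197), 'z': np.float64(0.0147)}
{'conf': 0.57, 'c': array([ 0.5067, -0.3014]), 'yaw': -0.426, 'eye': array([ 0.5841, -0.3365]), 'size': (46, 196), 'L': np.float64(0.196), 'z': np.float64(0.0147)}
```

View pics/w1.png

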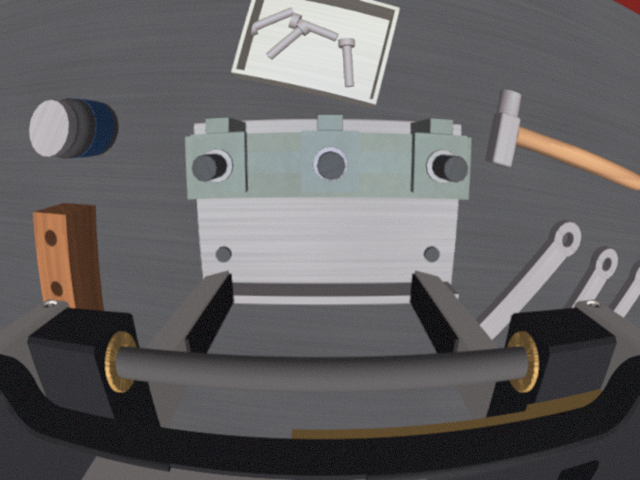

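The wrist view is square to the jig, with pins at px (212,166), (330,163) and (447,166). I'll refine the pin axes from the depth of the knob tops.

Run:
```python
from h import *
for cam in ['wrist','scene','side']:
    K=vision.get_calibration(cam); p,d=vision.capture(cam)
    q=deproject(cam,np.ones(d.shape,bool),d,K)
    for y in [(.6785,-.028),(.6685,.0745),(.6575,.174)]:
        a=q[(np.hypot(q[:,0]-y[0],q[:,1]-y[1])<.03)]
        k=a[(abs(a[:,2]-.131)<.005)]
        e=a[(abs(a[:,2]-.090)<.003)]
        f=lambda k:((k.max(0)+k.min(0))/2).round(4) if len(k) else None
        print(cam,len(k),f(k),np.ptp(k,axis=0).round(3) if len(k) else '', f(q[(np.hypot(q[:,0]-y[0],q[:,1]-y[1])<.045)&(abs(q[:,2]-.09)<.003)]))
```

```text
wrist 542 [ 0.6785 -0.0255  0.1296] [0.021 0.022 0.007] [ 0.6868 -0.0257  0.09  ]
wrist 596 [0.6693 0.0734 0.1296] [0.021 0.021 0.007] [0.6769 0.0737 0.09  ]
wrist 561 [0.6588 0.173  0.1294] [0.022 0.022 0.007] [0.6671 0.1737 0.09  ]
scene 78 [ 0.6785 -0.0273  0.1299] [0.021 0.022 0.007] [ 0.6872 -0.0268  0.0899]
scene 72 [0.6683 0.0716 0.1294] [0.023 0.022 0.007] [0.6772 0.0724 0.09  ]
scene 60 [0.6595 0.1718 0.1296] [0.022 0.021 0.007] [0.6668 0.1722 0.09  ]
side 3 [ 0.6675 -0.0255  0.1313] [0.004 0.009 0.001] [ 0.684  -0.0221  0.09  ]
side 45 [0.6682 0.0772 0.13  ] [0.021 0.024 0.007] [0.6752 0.0769 0.09  ]
side 58 [0.6577 0.1767 0.1308] [0.021 0.023 0.007] [0.6652 0.1763 0.09  ]
```

Emit:
move_arm --pt "0.0586 0.0072 0 0" --pt "0.0586 0.0072 0 0" --pt "0.0586 0.0072 0.05 0" --pt "0.0586 0.0072 0.1 0" --pt "0.0586 0.0072 0.1365 0" --pt "0.0586 0.0072 0.1365 0" --grip 0.7

```text
time_s: 4.05
eef_pos: [0.6662, 0.0734, 0.1146]
tool_rot: [-3.141, 0.007, 0.095]
ft_force: [0.4, -0.0, 1.0]
width: 0.699
grip_force: 0.0
```

Emit:
move_arm --pt "0 0 0 0" --pt "0 0 0 0" --pt "0 0 0 0" --pt "0 0 0 0" --pt "0 0 0 0" --pt "0 0 -0.03 0" --pt "0 0 -0.08 0" --pt "0 0 -0.1365 0" --pt "0 0 -0.1365 0" --grip 0

```text
time_s: 5.18
eef_pos: [0.6712, 0.0735, 0.2616]
tool_rot: [3.141, -0.013, 0.095]
ft_force: [0.1, 0.1, -1.4]
width: 0.228
grip_force: 30.0
```

Run:
```python
from h import *
P,y,s=pose(); print(P,y,s['time_s'],s['width'],s['grip_force'])
for cam in ['scene','side']:
    vision.capture(cam)
    print([(round(r['confidence'],2),np.round(r['at'],4)) for r in nets.spot_point('park0',cam)][:4])
for w in [(.564,.3955,.2545),(.4985,.3955,.2545),(.433,.3955,.2545)]: print(to_tool(w))
```

```text
[0.67121277 0.07345776 0.2616122 ] 0.09484114349635986 5.175 0.2277439988261887 29.999578893184662
[(0.95, array([0.5609, 0.3979, 0.066 ])), (0.8, array([0.4329, 0.3927, 0.0663])), (0.73, array([ 0.5682, -0.438 ,  0.0078])), (0.66, array([0.5019, 0.3906, 0.0663]))]
[(0.85, array([0.4967, 0.3925, 0.0665])), (0.78, array([0.4321, 0.3934, 0.061 ])), (0.67, array([0.5617, 0.3928, 0.0667])), (0.64, array([0.661 , 0.174 , 0.0542]))]
[-0.0731 -0.3306 -0.0034]
[-0.1383 -0.3368 -0.0034]
[-0.2035 -0.343  -0.0034]
```

Emit:
move_arm --pt "-0.012 -0.055 0 0" --pt "-0.025 -0.11 0 0" --pt "-0.038 -0.165 0 0" --pt "-0.05 -0.22 0 0" --pt "-0.062 -0.275 0 0" --pt "-0.07 -0.312 0.02 0" --pt "-0.0745 -0.3296 0.05 0" --pt "-0.0745 -0.3296 0.08 0" --pt "-0.0745 -0.3296 0.085 0" --pt "-0.0745 -0.3296 0.085 0" --pt "-0.0745 -0.3296 0.085 0"

```text
time_s: 6.75
eef_pos: [0.5645, 0.3944, 0.1712]
tool_rot: [-3.14, -0.003, 0.094]
ft_force: [-0.4, 0.0, -1.1]
width: 0.229
grip_force: 30.0
```

Emit:
move_arm --pt "0 0 0.02 0" --pt "0 0 0.04 0" --pt "0 0 0.06 0" --pt "0 0 0.072 0" --pt "0 0 0.072 0" --pt "0 0 0.072 0"

```text
time_s: 7.5
eef_pos: [0.564, 0.3946, 0.098]
tool_rot: [-3.141, -0.001, 0.095]
ft_force: [0.2, 0.0, -0.7]
width: 0.23
grip_force: 30.0
```

Emit:
move_arm --pt "0 0 0 0" --pt "0 0 0 0" --pt "0 0 -0.05 0" --pt "0 0 -0.1 0" --pt "0.02 0.06 -0.1 0" --pt "0.04 0.12 -0.1 0" --pt "0.058 0.178 -0.1 0" --pt "0.0746 0.2296 -0.1 0" --pt "0.0746 0.2296 -0.09 0" --pt "0.0746 0.2296 -0.05 0" --pt "0.0746 0.2296 -0.0205 0" --pt "0.0746 0.2296 -0.0205 0" --grip 0.7

```text
time_s: 9.0
eef_pos: [0.6572, 0.1737, 0.1144]
tool_rot: [3.142, 0.007, 0.096]
ft_force: [0.3, -0.0, 0.5]
width: 0.697
grip_force: 0.0
```

Emit:
move_arm --pt "0 0 0 0" --pt "0 0 0 0" --pt "0 0 0 0" --pt "0 0 0 0" --pt "0 0 0 0" --pt "0 0 -0.03 0" --pt "0 0 -0.08 0" --pt "0 0 -0.1365 0" --pt "0 0 -0.1365 0" --pt "0 0 -0.1365 0" --grip 0

```text
time_s: 10.25
eef_pos: [0.6593, 0.1728, 0.2531]
tool_rot: [3.141, 0.002, 0.095]
ft_force: [0.4, -0.0, -1.5]
width: 0.23
grip_force: 30.0
```

Emit:
move_arm --pt "-0.027 -0.046 0 0" --pt "-0.054 -0.092 0 0" --pt "-0.081 -0.138 0 0" --pt "-0.108 -0.184 0 0" --pt "-0.128 -0.218 0.02 0" --pt "-0.1393 -0.2357 0.05 0" --pt "-0.1393 -0.2357 0.08 0" --pt "-0.1393 -0.2357 0.085 0" --pt "-0.1393 -0.2357 0.085 0" --pt "-0.1393 -0.2357 0.085 0"

```text
time_s: 11.5
eef_pos: [0.4996, 0.3944, 0.1708]
tool_rot: [-3.141, -0.002, 0.094]
ft_force: [-0.0, -0.3, -1.3]
width: 0.227
grip_force: 30.0
```

Emit:
move_arm --pt "0 0 0.02 0" --pt "0 0 0.04 0" --pt "0 0 0.06 0" --pt "0 0 0.072 0" --pt "0 0 0.072 0" --pt "0 0 0.072 0"

```text
time_s: 12.25
eef_pos: [0.4992, 0.3947, 0.0984]
tool_rot: [-3.141, -0.002, 0.095]
ft_force: [0.0, -0.2, -1.6]
width: 0.224
grip_force: 30.0
```

Emit:
move_arm --pt "0 0 0 0" --pt "0 0 0 0" --pt "0 0 -0.05 0" --pt "0 0 -0.1 0" --pt "0.018 0.055 -0.1 0" --pt "0.036 0.11 -0.1 0" --pt "0.054 0.168 -0.1 0" --pt "0.072 0.226 -0.1 0" --pt "0.09 0.284 -0.1 0" --pt "0.108 0.342 -0.1 0" --pt "0.127 0.396 -0.1 0" --pt "0.1399 0.4352 -0.1 0" --grip 0.7

```text
time_s: 13.75
eef_pos: [0.68, -0.0283, 0.1981]
tool_rot: [3.141, -0.001, 0.093]
ft_force: [0.3, 0.1, -0.0]
width: 0.7
grip_force: 0.0
```

Emit:
move_arm --pt "0 0 0 0" --pt "0 0 0.03 0" --pt "0 0 0.06 0" --pt "0 0 0.0795 0" --pt "0 0 0.0795 0" --pt "0 0 0.0795 0"

```text
time_s: 14.5
eef_pos: [0.6799, -0.0252, 0.1196]
tool_rot: [3.141, -0.002, 0.095]
ft_force: [0.4, 0.5, -0.7]
width: 0.697
grip_force: 0.0
```

Emit:
move_arm --pt "0 0 0 0" --pt "0 0 0 0" --pt "0 0 0 0" --pt "0 0 0 0" --pt "0 0 0 0" --pt "0 0 -0.03 0" --pt "0 0 -0.08 0" --pt "0 0 -0.1365 0" --pt "0 0 -0.1365 0" --pt "0 0 -0.1365 0" --grip 0

```text
time_s: 15.75
eef_pos: [0.6788, -0.0256, 0.2531]
tool_rot: [-3.141, 0.002, 0.095]
ft_force: [0.3, -0.3, -3.0]
width: 0.226
grip_force: 30.0
```

Emit:
move_arm --pt "-0.023 -0.05 0 0" --pt "-0.046 -0.1 0 0" --pt "-0.07 -0.15 0 0" --pt "-0.093 -0.2 0 0" --pt "-0.116 -0.25 0 0" --pt "-0.139 -0.3 0 0" --pt "-0.162 -0.35 0 0" --pt "-0.185 -0.4 0.02 0" --pt "-0.2046 -0.4414 0.05 0" --pt "-0.2046 -0.4414 0.08 0" --pt "-0.2046 -0.4414 0.085 0" --pt "-0.2046 -0.4414 0.085 0"

```text
time_s: 17.25
eef_pos: [0.4334, 0.3936, 0.1681]
tool_rot: [3.14, 0.002, 0.094]
ft_force: [0.2, 0.1, -1.8]
width: 0.227
grip_force: 30.0
```

Emit:
move_arm --pt "0 0 0 0" --pt "0 0 0.02 0" --pt "0 0 0.04 0" --pt "0 0 0.06 0" --pt "0 0 0.072 0" --pt "0 0 0.072 0" --pt "0 0 0.072 0"

```text
time_s: 18.12
eef_pos: [0.4344, 0.3948, 0.0988]
tool_rot: [-3.14, -0.002, 0.095]
ft_force: [0.2, -0.1, -1.3]
width: 0.23
grip_force: 30.0
```

Emit:
move_arm --pt "0 0 0 0" --pt "0 0 0 0" --pt "0 0 -0.06 0" --pt "0 0 -0.12 0" --pt "0 0.055 -0.15 0.1" --pt "-0.01 0.115 -0.18 0.2" --pt "-0.02 0.175 -0.18 0.3" --pt "-0.03 0.235 -0.18 0.4" --pt "-0.035 0.295 -0.18 0.5" --pt "-0.04 0.355 -0.18 0.595" --pt "-0.045 0.415 -0.18 0.595" --pt "-0.05 0.475 -0.18 0.595" --grip 0.75

```text
time_s: 19.62
eef_pos: [0.4287, -0.085, 0.2784]
tool_rot: [-3.141, -0.003, -0.5]
ft_force: [0.6, 0.8, -0.6]
width: 0.752
grip_force: 0.0
```

Run:
```python
from h import *
P,y,s=pose(); print(P,y,s['time_s'])
```

```text
[ 0.42866343 -0.0850206   0.27844143] -0.5000710496830787 19.625
```

Emit:
move_arm --pt "0.03 0.05 0 0" --pt "0.065 0.1 0 0" --pt "0.0952 0.1496 0 0" --pt "0.0952 0.1496 0 0" --pt "0.0952 0.1496 0 0" --pt "0.0952 0.1496 0 0"

```text
time_s: 20.38
eef_pos: [0.4409, -0.2587, 0.2782]
tool_rot: [-3.141, -0.001, -0.498]
ft_force: [-0.4, 0.4, -0.6]
width: 0.753
grip_force: 0.0
```

Run:
```python
from h import *
P,y,s=pose(); print(P,y,s['time_s'])
for c in ['wrist','scene']:
    print(c); [print(r) for r in links(c,c+'2')]
P,y,s=pose(); print(P,y,s['time_s'])
```

```text
[ 0.44089031 -0.25872295  0.27817688] -0.4981926080228798 20.375
wrist
{'conf': 0.86, 'c': array([ 0.5415, -0.1986]), 'yaw': -0.608, 'eye': array([ 0.6113, -0.2472]), 'size': (46, 193), 'L': np.float64(0.193), 'z': np.float64(0.0157)}
{'conf': 0.81, 'c': array([ 0.5032, -0.338 ]), 'yaw': -0.473, 'eye': array([ 0.5789, -0.3767]), 'size': (47, 192), 'L': np.float64(0.193), 'z': np.float64(0.0158)}
{'conf': 0.8, 'c': array([ 0.4973, -0.3944]), 'yaw': -0.514, 'eye': array([ 0.5713, -0.4362]), 'size': (48, 193), 'L': np.float64(0.193), 'z': np.float64(0.0158)}
{'conf': 0.59, 'c': array([ 0.7185, -0.224 ]), 'yaw': 1.433, 'eye': array([ 0.7302, -0.1398]), 'size': (200, 89), 'L': np.float64(0.2), 'z': np.float64(0.0234)}
scene
{'conf': 0.93, 'c': array([ 0.5042, -0.3392]), 'yaw': -0.48, 'eye': array([ 0.5796, -0.3784]), 'size': (46, 194), 'L': np.float64(0.194), 'z': np.float64(0.0145)}
{'conf': 0.88, 'c': array([ 0.4977, -0.3953]), 'yaw': -0.513, 'eye': array([ 0.5717, -0.437 ]), 'size': (47, 197), 'L': np.float64(0.197), 'z': np.float64(0.0145)}
{'conf': 0.78, 'c': array([ 0.5422, -0.1992]), 'yaw': -0.608, 'eye': array([ 0.612 , -0.2477]), 'size': (46, 196), 'L': np.float64(0.196), 'z': np.float64(0.0146)}
[ 0.44088183 -0.25906163  0.27794825] -0.4984700091507135 20.575
```

View pics/wrist2.png

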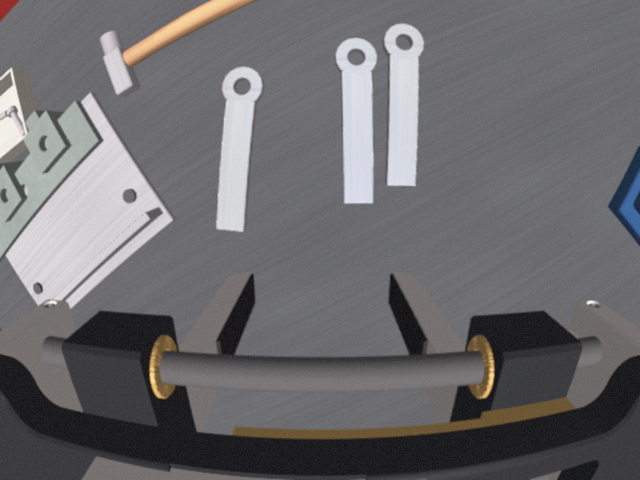

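Emit:
move_arm --pt "0.035 -0.05 0.03 0.054" --pt "0.0696 -0.1015 0.06 0.108" --pt "0.0696 -0.1015 0.11 0.108" --pt "0.0696 -0.1015 0.16 0.108" --pt "0.0696 -0.1015 0.21 0.108" --pt "0.0696 -0.1015 0.24 0.108" --pt "0.0696 -0.1015 0.255 0.108" --pt "0.0696 -0.1015 0.255 0.108" --pt "0.0696 -0.1015 0.255 0.108"

```text
time_s: 21.7
eef_pos: [0.5516, -0.2049, 0.0244]
tool_rot: [-3.141, -0.003, -0.608]
ft_force: [0.1, -0.5, 0.2]
width: 0.75
grip_force: 0.0
```

Emit:
move_arm --pt "0 0 0 0" --pt "0 0 0 0" --pt "0 0 0 0" --pt "0 0 0 0" --pt "0 0 0 0" --pt "0 0 -0.02 0" --pt "0 0 -0.06 0" --pt "0 0 -0.11 0" --pt "0 0 -0.1175 0" --pt "0 0 -0.1175 0" --grip 0

```text
time_s: 22.95
eef_pos: [0.5497, -0.204, 0.1383]
tool_rot: [3.141, 0.002, -0.608]
ft_force: [0.1, -0.7, -5.2]
width: 0.361
grip_force: 30.0
```

Emit:
move_arm --pt "-0.025 -0.028 0 -0.16" --pt "-0.05 -0.055 0 -0.32" --pt "-0.075 -0.08 0 -0.48" --pt "-0.1 -0.105 0 -0.62" --pt "-0.1145 -0.1199 0 -0.705" --pt "-0.1145 -0.1199 0 -0.705" --pt "-0.1145 -0.1199 0.03 -0.705" --pt "-0.1145 -0.1199 0.05 -0.705" --pt "-0.1145 -0.1199 0.06 -0.705" --pt "-0.1145 -0.1199 0.06 -0.705" --pt "-0.1145 -0.1199 0.06 -0.705"

```text
time_s: 24.32
eef_pos: [0.5256, -0.041, 0.0807]
tool_rot: [3.141, -0.001, 0.096]
ft_force: [-0.5, 0.3, -4.4]
width: 0.356
grip_force: 30.0
```

```bash
cat >> h.py <<'E'
def held(name, zlo=.05, zhi=.1):
    """held link's eye centre and yaw from the wrist camera's depth, and the link's expected eye"""
    P,yaw,s=pose(); K=vision.get_calibration('wrist'); p,d=vision.capture('wrist'); cv2.imwrite(f'pics/{name}.png',p[:,:,::-1])
    q=deproject('wrist',np.ones(d.shape,bool),d,K); u=np.array([np.cos(yaw),np.sin(yaw)]); n=np.array([-u[1],u[0]])
    a=(q[:,:2]-P[:2])@u; b=(q[:,:2]-P[:2])@n
    m=(a>.02)&(a<.115)&(abs(b)<.032)&(q[:,2]>zlo)&(q[:,2]<zhi); a,b,z=a[m],b[m],q[m,2]
    eb=(a>.06); bar=(a<.05)
    fit=np.polyfit(a,z,1)
    tip=a.max()
    print('TCP',P.round(4),round(yaw,4),s['time_s'],'eye ahead',round(tip-.024,4),'eye side',round((b[eb].max()+b[eb].min())/2,4),'eye w',round(np.ptp(b[eb]),4),'bar side',round((b[bar].max()+b[bar].min())/2,4) if bar.any() else None,'z',round(np.median(z),4),'slope',fit[0].round(4))
    e=P[:2]+(tip-.024)*u+(b[eb].max()+b[eb].min())/2*n; print('eye',e.round(4)); return e
E
python3 - <<'E'
from h import *
held('w3')
E
```

```text
TCP [ 0.5256 -0.041   0.0807] 0.0961 24.325 eye ahead 0.0756 eye side 0.0002 eye w 0.0476 bar side 0.0001 z 0.0738 slope -0.008
eye [ 0.6008 -0.0336]
```

View pics/w3.png

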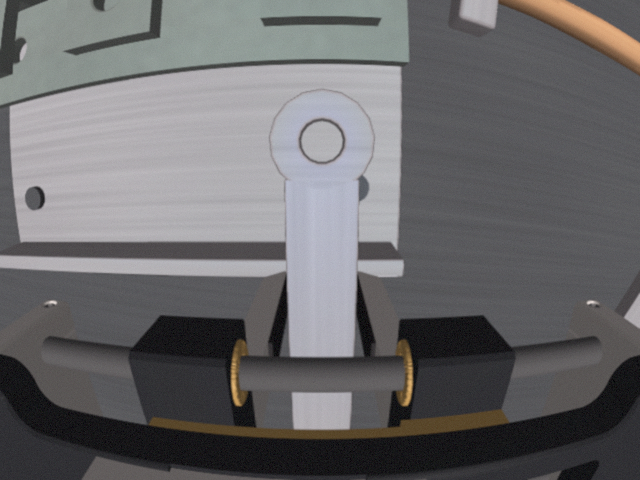

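Emit:
move_arm --pt "0.02 -0.0006 0 0" --pt "0.04 -0.0006 0 0" --pt "0.06 -0.0006 0 0" --pt "0.074 -0.0006 0 0" --pt "0.078 -0.0006 0 0" --pt "0.078 -0.0006 0 0" --pt "0.078 -0.0006 0.002 0" --pt "0.078 -0.0006 0.004 0" --pt "0.078 -0.0006 0.0055 0" --pt "0.078 -0.0006 0.0055 0"

```text
time_s: 25.62
eef_pos: [0.6025, -0.0325, 0.0746]
tool_rot: [3.141, -0.0, 0.097]
ft_force: [-0.7, -0.3, -3.3]
width: 0.356
grip_force: 30.0
```

Run:
```python
from h import *
P,y,s=pose(); print(P,y,s['ft_force'])
p,d=vision.capture('wrist'); cv2.imwrite('pics/w4.png',p[0:300,150:520,::-1])
```

```text
[ 0.60247629 -0.03250383  0.07464085] 0.09674558713665316 [-0.69970372 -0.30974252 -3.26964936]
```

View pics/w4.png

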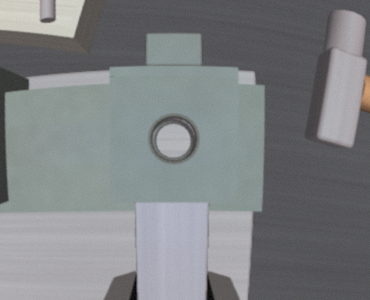

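Emit:
move_arm --pt "0 0 0 0" --pt "0 0 0 0" --pt "0 0 0 0" --pt "0 0 -0.05 0" --pt "0 0 -0.1 0" --pt "-0.02 0.05 -0.1255 0.1" --pt "-0.04 0.1 -0.1255 0.2" --pt "-0.06 0.15 -0.1255 0.3" --pt "-0.08 0.2 -0.1255 0.4" --pt "-0.1 0.25 -0.1255 0.5" --pt "-0.1187 0.2993 -0.1255 0.572" --pt "-0.1187 0.2993 -0.1255 0.572" --grip 0.65

```text
time_s: 27.18
eef_pos: [0.5119, -0.3453, 0.1998]
tool_rot: [3.141, -0.0, -0.481]
ft_force: [-0.6, 0.3, -0.2]
width: 0.649
grip_force: 0.0
```

Emit:
move_arm --pt "0 0 0 0" --pt "0 0 0 0" --pt "0 0 0 0" --grip 0.45

```text
time_s: 27.55
eef_pos: [0.5139, -0.3405, 0.2003]
tool_rot: [-3.141, -0.0, -0.473]
ft_force: [-0.8, -0.4, 0.2]
width: 0.453
grip_force: 0.0
```

Run:
```python
from h import *
P,y,s=pose(); print(P,y,s['time_s'],s['width'])
[print(r) for c in ['scene'] for r in links(c,c+'3')]
p,d=vision.capture('wrist'); cv2.imwrite('pics/w5.png',p[:,:,::-1])
```

```text
[ 0.51394087 -0.34052326  0.20028895] -0.4730162452470823 27.55 0.45344825845943654
{'conf': 0.78, 'c': array([ 0.5047, -0.3386]), 'yaw': -0.479, 'eye': array([ 0.5802, -0.3778]), 'size': (46, 197), 'L': np.float64(0.197), 'z': np.float64(0.0146)}
{'conf': 0.6, 'c': array([ 0.4972, -0.3954]), 'yaw': -0.514, 'eye': array([ 0.5713, -0.4371]), 'size': (48, 196), 'L': np.float64(0.196), 'z': np.float64(0.0144)}
```

View pics/w5.png

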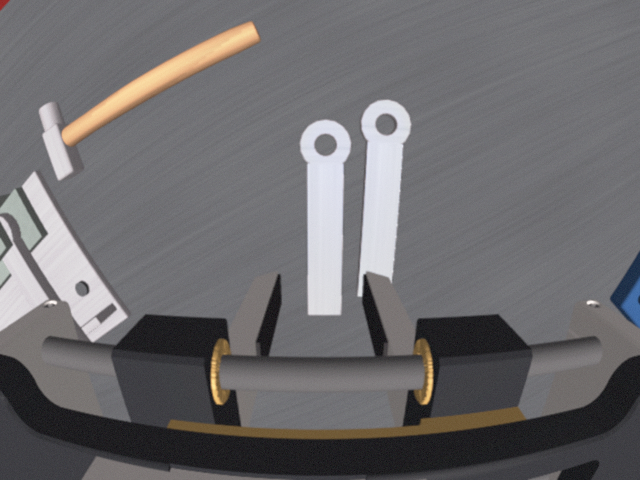

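B (eye px 325,145) and C (eye px 386,124) haven't moved, and A is in its yoke at the left edge. The gap takes one finger, so I'll descend onto B.

Emit:
move_arm --pt "0 0 0.05 0" --pt "0 0 0.1 0" --pt "0 0 0.14 0" --pt "0 0 0.15 0" --pt "0 0 0.15 0" --pt "0 0 0.165 0" --pt "0 0 0.1775 0" --pt "0 0 0.1775 0"

```text
time_s: 28.7
eef_pos: [0.5126, -0.3412, 0.0212]
tool_rot: [-3.141, 0.002, -0.475]
ft_force: [0.2, 0.2, -0.3]
width: 0.45
grip_force: 0.0
```

Emit:
move_arm --pt "0 0 0 0" --pt "0 0 0 0" --pt "0 0 0 0" --pt "0 0 0 0" --pt "0 0 -0.02 0" --pt "0 0 -0.06 0" --pt "0 0 -0.11 0" --pt "0 0 -0.1175 0" --pt "0 0 -0.1175 0" --grip 0

```text
time_s: 29.82
eef_pos: [0.5131, -0.3412, 0.1394]
tool_rot: [-3.141, 0.001, -0.475]
ft_force: [-0.3, -0.9, -7.9]
width: 0.357
grip_force: 30.0
```

Emit:
move_arm --pt "-0.022 -0.045 0 -0.08" --pt "-0.045 -0.09 0 -0.16" --pt "-0.068 -0.135 0 -0.24" --pt "-0.091 -0.18 0 -0.32" --pt "-0.114 -0.225 0 -0.4" --pt "-0.137 -0.27 0 -0.48" --pt "-0.16 -0.315 0 -0.54" --pt "-0.175 -0.345 0 -0.572" --pt "-0.1811 -0.3569 0.02 -0.572" --pt "-0.1811 -0.3569 0.05 -0.572" --pt "-0.1811 -0.3569 0.06 -0.572" --pt "-0.1811 -0.3569 0.06 -0.572"

```text
time_s: 31.32
eef_pos: [0.5142, 0.0583, 0.078]
tool_rot: [-3.141, 0.004, 0.097]
ft_force: [-0.9, 0.3, -6.1]
width: 0.357
grip_force: 30.0
```

Emit:
move_arm --pt "0 0 0 0" --pt "0 0 0 0"

```text
time_s: 31.58
eef_pos: [0.5164, 0.0581, 0.081]
tool_rot: [3.141, -0.002, 0.096]
ft_force: [-0.7, -0.3, -5.4]
width: 0.358
grip_force: 30.0
```

Run:
```python
from h import *
held('w6')
```

```text
TCP [0.5164 0.0581 0.081 ] 0.0963 31.575 eye ahead 0.0747 eye side 0.0002 eye w 0.0476 bar side 0.0002 z 0.0741 slope -0.0077
eye [0.5908 0.0655]
```

Emit:
move_arm --pt "0.02 -0.0004 0 0" --pt "0.04 -0.0004 0 0" --pt "0.06 -0.0004 0 0" --pt "0.074 -0.0004 0 0" --pt "0.079 -0.0004 0 0" --pt "0.079 -0.0004 0 0" --pt "0.079 -0.0004 0.002 0" --pt "0.079 -0.0004 0.004 0" --pt "0.079 -0.0004 0.0055 0" --pt "0.079 -0.0004 0.0055 0"

```text
time_s: 32.88
eef_pos: [0.5941, 0.0664, 0.0747]
tool_rot: [3.142, -0.0, 0.097]
ft_force: [-0.3, -0.7, -4.4]
width: 0.358
grip_force: 30.0
```

Run:
```python
from h import *
P,y,s=pose(); print(P,y,s['ft_force']); u=np.array([np.cos(y),np.sin(y)]); print('eye',P[:2]+.0747*u)
p,d=vision.capture('wrist'); cv2.imwrite('pics/w7.png',p[0:300,150:520,::-1])
```

```text
[0.59409703 0.06641594 0.07470063] 0.09675951088598023 [-0.33415581 -0.67516645 -4.36762039]
eye [0.66844762 0.0736326 ]
```

View pics/w7.png

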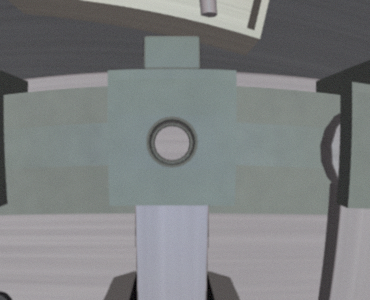

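Emit:
move_arm --pt "0 0 0 0" --pt "0 0 0 0" --pt "0 0 0 0" --pt "0 0 -0.05 0" --pt "0 0 -0.1 0" --pt "-0.015 0.05 -0.1255 0.1" --pt "-0.03 0.1 -0.1255 0.2" --pt "-0.045 0.15 -0.1255 0.3" --pt "-0.06 0.2 -0.1255 0.4" --pt "-0.075 0.25 -0.1255 0.5" --pt "-0.09 0.3 -0.1255 0.611" --pt "-0.105 0.355 -0.1255 0.611" --grip 0.65

```text
time_s: 34.42
eef_pos: [0.5237, -0.2986, 0.2008]
tool_rot: [-3.141, -0.002, -0.514]
ft_force: [0.2, 0.2, -0.3]
width: 0.65
grip_force: 0.0
```

Run:
```python
from h import *
P,y,s=pose(); print(P,y,s['time_s'],s['width'])
[print(c,r) for c in ['scene','wrist'] for r in links(c,c+'4')]
```

```text
[ 0.52374552 -0.29863774  0.20075833] -0.5143710044522871 34.425 0.6502370391621335
scene {'conf': 0.97, 'c': array([ 0.4973, -0.395 ]), 'yaw': -0.513, 'eye': array([ 0.5714, -0.4367]), 'size': (47, 197), 'L': np.float64(0.196), 'z': np.float64(0.0145)}
scene {'conf': 0.38, 'c': array([0.6367, 0.0805]), 'yaw': -1.353, 'eye': array([ 0.6551, -0.0025]), 'size': (211, 303), 'L': np.float64(0.308), 'z': np.float64(0.0114)}
wrist {'conf': 0.69, 'c': array([ 0.4976, -0.3944]), 'yaw': -0.516, 'eye': array([ 0.5715, -0.4363]), 'size': (48, 194), 'L': np.float64(0.194), 'z': np.float64(0.0157)}
```

Emit:
move_arm --pt "0.018 0.05 0 0" --pt "0.0355 0.0975 0 0" --pt "0.0355 0.0975 0.04 0" --pt "0.0355 0.0975 0.09 0" --pt "0.0355 0.0975 0.14 0" --pt "0.0355 0.0975 0.165 0" --pt "0.0355 0.0975 0.1775 0" --pt "0.0355 0.0975 0.1775 0" --pt "0.0355 0.0975 0.1775 0"

```text
time_s: 35.75
eef_pos: [0.5082, -0.3999, 0.0247]
tool_rot: [3.141, -0.004, -0.514]
ft_force: [0.7, -0.1, 0.2]
width: 0.651
grip_force: 0.0
```

Emit:
move_arm --pt "0 0 0 0" --pt "0 0 0 0" --pt "0 0 0 0" --pt "0 0 0 0" --pt "0 0 0 0" --pt "0 0 -0.02 0" --pt "0 0 -0.06 0" --pt "0 0 -0.11 0" --pt "0 0 -0.1175 0" --pt "0 0 -0.1175 0" --grip 0

```text
time_s: 37.0
eef_pos: [0.5067, -0.3989, 0.1392]
tool_rot: [-3.141, 0.001, -0.514]
ft_force: [-0.7, 0.4, -5.6]
width: 0.357
grip_force: 30.0
```

Emit:
move_arm --pt "-0.025 -0.044 0 -0.06" --pt "-0.0525 -0.092 0 -0.12" --pt "-0.08 -0.14 0 -0.18" --pt "-0.107 -0.188 0 -0.24" --pt "-0.134 -0.236 0 -0.3" --pt "-0.161 -0.284 0 -0.36" --pt "-0.188 -0.332 0 -0.42" --pt "-0.215 -0.38 0 -0.48" --pt "-0.242 -0.428 0 -0.54" --pt "-0.265 -0.467 0 -0.59" --pt "-0.2753 -0.4846 0 -0.611" --pt "-0.2753 -0.4846 0.02 -0.611"

```text
time_s: 38.5
eef_pos: [0.5046, 0.1599, 0.1179]
tool_rot: [-3.141, 0.002, 0.1]
ft_force: [-0.9, -1.3, -4.9]
width: 0.359
grip_force: 30.0
```

Emit:
move_arm --pt "0 0 0.02 0" --pt "0 0 0.04 0" --pt "0 0 0.04 0" --pt "0 0 0.04 0" --pt "0 0 0.04 0"

```text
time_s: 39.12
eef_pos: [0.5056, 0.1579, 0.0801]
tool_rot: [3.142, -0.0, 0.097]
ft_force: [-0.3, -1.1, -4.1]
width: 0.356
grip_force: 30.0
```

Run:
```python
from h import *
held('w8')
```

```text
TCP [0.5056 0.1579 0.0801] 0.0967 39.125 eye ahead 0.0741 eye side 0.0001 eye w 0.0478 bar side 0.0002 z 0.0752 slope 0.0173
eye [0.5793 0.1652]
```

Emit:
move_arm --pt "0.02 0 0.001 0" --pt "0.04 0 0.002 0" --pt "0.06 0 0.002 0" --pt "0.075 0 0.002 0" --pt "0.0808 0 0.002 0" --pt "0.0808 0 0.002 0" --pt "0.0808 0 0.003 0" --pt "0.0808 0 0.0045 0" --pt "0.0808 0 0.006 0" --pt "0.0808 0 0.006 0"

```text
time_s: 40.42
eef_pos: [0.5858, 0.1658, 0.0744]
tool_rot: [-3.142, 0.0, 0.097]
ft_force: [-0.7, -1.4, -2.2]
width: 0.358
grip_force: 30.0
```

Run:
```python
from h import *
P,y,s=pose(); print(P,y,s['ft_force']); u=np.array([np.cos(y),np.sin(y)]); print('eye',P[:2]+.0741*u)
p,d=vision.capture('wrist'); cv2.imwrite('pics/w9.png',p[0:300,150:520,::-1])
```

```text
[0.58578019 0.16575697 0.07435659] 0.09681487396490907 [-0.69317969 -1.35058766 -2.18751408]
eye [0.65953319 0.17291975]
```

View pics/w9.png

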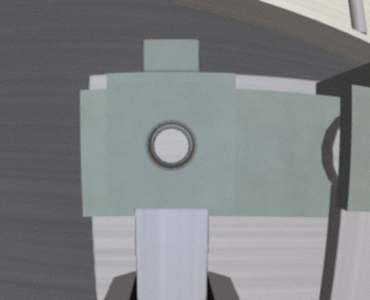

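Emit:
move_arm --pt "0 0 0 0" --pt "0 0 0 0" --pt "0 0 0 0" --pt "0 0 -0.05 0" --pt "0 0 -0.1 0" --pt "-0.026 -0.048 -0.126 0" --pt "-0.052 -0.097 -0.126 0" --pt "-0.078 -0.146 -0.126 0" --pt "-0.104 -0.195 -0.126 0" --pt "-0.1293 -0.2423 -0.126 0.002" --pt "-0.1293 -0.2423 -0.126 0.002" --pt "-0.1293 -0.2423 -0.1 0.002" --grip 0.65

```text
time_s: 41.98
eef_pos: [0.4353, 0.3954, 0.1767]
tool_rot: [-3.139, -0.006, 0.096]
ft_force: [0.5, 0.6, 0.3]
width: 0.648
grip_force: 0.0
```

Run:
```python
from h import *
P,y,s=pose(); print(P,y,s['time_s'])
K=vision.get_calibration('wrist'); p,d=vision.capture('wrist'); cv2.imwrite('pics/w10.png',p[:,:,::-1])
q=deproject('wrist',np.ones(d.shape,bool),d,K)
for x in (.434,.499,.564):
    k=q[(np.hypot(q[:,0]-x,q[:,1]-.395)<.03)&(abs(q[:,2]-.107)<.006)]
    print(len(k),((k.max(0)+k.min(0))/2).round(4) if len(k) else '',np.ptp(k,axis=0).round(3) if len(k) else '')
vision.capture('side')
[print('link',round(r['confidence'],2),np.round(r['at'],4)) for r in nets.spot_point('link0','side')]
[print('eye',round(r['confidence'],2),np.round(r['at'],4)) for r in nets.spot_point('link0_eye','side')]
```

```text
[0.43534255 0.39543974 0.17671425] 0.09589443303378609 41.975
822 [0.4343 0.3951 0.105 ] [0.021 0.021 0.008]
922 [0.499  0.395  0.1067] [0.021 0.022 0.006]
902 [0.5634 0.3948 0.1051] [0.021 0.021 0.008]
link 0.86 [0.5742 0.1617 0.0576]
eye 0.53 [0.6671 0.0746 0.0592]
```

Emit:
move_arm --pt "0 0 0.04 0" --pt "0 0 0.07 0" --pt "0 0 0.0795 0" --pt "0 0 0.0795 0" --pt "0 0 0.0795 0"

```text
time_s: 42.8
eef_pos: [0.4351, 0.395, 0.0967]
tool_rot: [-3.14, -0.003, 0.094]
ft_force: [-0.1, 0.1, 1.0]
width: 0.651
grip_force: 0.0
```

Emit:
move_arm --pt "0 0 0 0" --pt "0 0 0 0" --pt "0 0 0 0" --pt "0 0 0 0" --pt "0 0 0 0" --pt "0 0 -0.04 0" --pt "0 0 -0.09 0" --pt "0 0 -0.14 0" --pt "0 0 -0.16 0" --grip 0

```text
time_s: 43.92
eef_pos: [0.4347, 0.395, 0.2584]
tool_rot: [-3.139, -0.005, 0.095]
ft_force: [0.8, 0.3, -0.8]
width: 0.23
grip_force: 30.0
```

Emit:
move_arm --pt "0.023 0.05 0 0" --pt "0.046 0.1 0 0" --pt "0.07 0.15 0 0" --pt "0.093 0.2 0 0" --pt "0.116 0.25 0 0" --pt "0.139 0.3 0 0" --pt "0.162 0.35 0 0" --pt "0.185 0.4 0 0" --pt "0.2046 0.4414 0.02 0" --pt "0.2046 0.4414 0.05 0" --pt "0.2046 0.4414 0.06 0" --pt "0.2046 0.4414 0.06 0"

```text
time_s: 45.42
eef_pos: [0.6787, -0.025, 0.1934]
tool_rot: [-3.141, 0.002, 0.096]
ft_force: [-0.0, 0.2, -1.2]
width: 0.23
grip_force: 30.0
```

Emit:
move_arm --pt "0 0 0 0" --pt "0 0 0 0" --pt "0 0 0 0"

```text
time_s: 45.8
eef_pos: [0.6796, -0.0254, 0.1958]
tool_rot: [3.141, -0.002, 0.095]
ft_force: [-0.3, -0.3, -0.7]
width: 0.226
grip_force: 30.0
```

Emit:
move_arm --pt "0 0 0.015 0" --pt "0 0 0.03 0" --pt "0 0 0.04 0" --pt "0 0 0.04 0" --pt "0 0 0.04 0"

```text
time_s: 46.42
eef_pos: [0.6795, -0.0257, 0.1548]
tool_rot: [3.141, -0.001, 0.095]
ft_force: [0.3, 0.0, -1.1]
width: 0.226
grip_force: 30.0
```

Emit:
move_arm --pt "0 0 0.01 0" --pt "0 0 0.02 0" --pt "0 0 0.03 0" --pt "0 0 0.035 0" --pt "0 0 0.035 0" --pt "0 0 0.035 0"

```text
time_s: 47.18
eef_pos: [0.6795, -0.0256, 0.1196]
tool_rot: [3.142, -0.0, 0.095]
ft_force: [0.1, -0.6, -1.0]
width: 0.229
grip_force: 30.0
```

Emit:
move_arm --pt "0 0 0 0" --pt "0 0 0 0" --pt "0 0 0 0" --pt "0 0 -0.05 0" --pt "-0.018 -0.055 -0.0805 0" --pt "-0.036 -0.11 -0.0805 0" --pt "-0.054 -0.168 -0.0805 0" --pt "-0.072 -0.226 -0.0805 0" --pt "-0.09 -0.284 -0.0805 0" --pt "-0.108 -0.342 -0.0805 0" --pt "-0.127 -0.396 -0.0805 0" --pt "-0.1399 -0.4352 -0.0805 0" --grip 0.65

```text
time_s: 48.68
eef_pos: [0.4975, 0.3966, 0.2004]
tool_rot: [-3.141, -0.001, 0.097]
ft_force: [1.1, 0.3, 0.6]
width: 0.653
grip_force: 0.0
```

Emit:
move_arm --pt "0 0 0 0" --pt "0 0 0 0" --pt "0 0 0.04 0" --pt "0 0 0.08 0" --pt "0 0 0.1055 0" --pt "0 0 0.1055 0" --pt "0 0 0.1055 0"

```text
time_s: 49.55
eef_pos: [0.5002, 0.3939, 0.0961]
tool_rot: [-3.141, -0.002, 0.093]
ft_force: [0.7, -0.0, 0.5]
width: 0.65
grip_force: 0.0
```

Emit:
move_arm --pt "0 0 0 0" --pt "0 0 0 0" --pt "0 0 0 0" --pt "0 0 0 0" --pt "0 0 0 0" --pt "0 0 -0.04 0" --pt "0 0 -0.09 0" --pt "0 0 -0.14 0" --pt "0 0 -0.16 0" --grip 0

```text
time_s: 50.68
eef_pos: [0.4997, 0.3949, 0.2586]
tool_rot: [-3.139, -0.005, 0.095]
ft_force: [0.7, 0.4, -1.4]
width: 0.228
grip_force: 30.0
```

Emit:
move_arm --pt "0.027 0.046 0 0" --pt "0.054 0.092 0 0" --pt "0.081 0.138 0 0" --pt "0.108 0.184 0 0" --pt "0.128 0.218 0.0 0" --pt "0.1393 0.2357 0.02 0" --pt "0.1393 0.2357 0.05 0" --pt "0.1393 0.2357 0.06 0" --pt "0.1393 0.2357 0.06 0" --pt "0.1393 0.2357 0.06 0" --pt "0.1393 0.2357 0.06 0"

```text
time_s: 52.05
eef_pos: [0.6603, 0.1735, 0.1964]
tool_rot: [-3.141, -0.003, 0.095]
ft_force: [0.4, 0.0, -0.3]
width: 0.227
grip_force: 30.0
```

Emit:
move_arm --pt "0 0 0.015 0" --pt "0 0 0.03 0" --pt "0 0 0.04 0" --pt "0 0 0.04 0" --pt "0 0 0.04 0"

```text
time_s: 52.68
eef_pos: [0.6601, 0.1729, 0.1547]
tool_rot: [-3.142, -0.001, 0.095]
ft_force: [-0.2, -0.4, -1.4]
width: 0.228
grip_force: 30.0
```

Emit:
move_arm --pt "0 0 0.01 0" --pt "0 0 0.02 0" --pt "0 0 0.03 0" --pt "0 0 0.035 0" --pt "0 0 0.035 0" --pt "0 0 0.035 0"

```text
time_s: 53.42
eef_pos: [0.66, 0.1729, 0.1196]
tool_rot: [-3.142, -0.001, 0.095]
ft_force: [0.4, 0.1, -1.6]
width: 0.227
grip_force: 30.0
```

Emit:
move_arm --pt "0 0 0 0" --pt "0 0 0 0" --pt "0 0 0 0" --pt "0 0 -0.05 0" --pt "0 0 -0.0805 0" --pt "-0.018 -0.055 -0.0805 0" --pt "-0.036 -0.11 -0.0805 0" --pt "-0.054 -0.168 -0.0805 0" --pt "-0.068 -0.21 -0.0805 0" --pt "-0.0746 -0.2296 -0.0805 0" --pt "-0.0746 -0.2296 -0.0805 0" --pt "-0.0746 -0.2296 -0.0805 0" --grip 0.65

```text
time_s: 54.92
eef_pos: [0.5648, 0.3928, 0.2]
tool_rot: [3.141, -0.0, 0.093]
ft_force: [0.1, -0.3, 0.1]
width: 0.654
grip_force: 0.0
```

Emit:
move_arm --pt "0 0 0.04 0" --pt "0 0 0.08 0" --pt "0 0 0.1055 0" --pt "0 0 0.1055 0" --pt "0 0 0.1055 0"

```text
time_s: 55.55
eef_pos: [0.5653, 0.3937, 0.0961]
tool_rot: [-3.141, -0.002, 0.093]
ft_force: [0.4, -0.5, -0.0]
width: 0.65
grip_force: 0.0
```

Emit:
move_arm --pt "0 0 0 0" --pt "0 0 0 0" --pt "0 0 0 0" --pt "0 0 0 0" --pt "0 0 0 0" --pt "0 0 -0.04 0" --pt "0 0 -0.09 0" --pt "0 0 -0.14 0" --pt "0 0 -0.16 0" --grip 0

```text
time_s: 56.68
eef_pos: [0.5646, 0.3949, 0.2589]
tool_rot: [-3.139, -0.006, 0.095]
ft_force: [-0.3, 0.5, -2.0]
width: 0.228
grip_force: 30.0
```

Emit:
move_arm --pt "0.012 0.055 0 0" --pt "0.025 0.11 0 0" --pt "0.038 0.165 0 0" --pt "0.05 0.22 0 0" --pt "0.062 0.275 0 0" --pt "0.07 0.312 0 0" --pt "0.0748 0.3296 0.02 0" --pt "0.0748 0.3296 0.05 0" --pt "0.0748 0.3296 0.06 0" --pt "0.0748 0.3296 0.06 0" --pt "0.0748 0.3296 0.06 0" --pt "0.0748 0.3296 0.06 0"

```text
time_s: 58.18
eef_pos: [0.6701, 0.0739, 0.1963]
tool_rot: [3.141, -0.003, 0.095]
ft_force: [0.0, -0.7, -1.3]
width: 0.229
grip_force: 30.0
```

Emit:
move_arm --pt "0 0 0.015 0" --pt "0 0 0.03 0" --pt "0 0 0.04 0" --pt "0 0 0.04 0" --pt "0 0 0.04 0"

```text
time_s: 58.8
eef_pos: [0.6697, 0.0733, 0.1547]
tool_rot: [3.142, -0.001, 0.095]
ft_force: [0.8, 0.7, 0.3]
width: 0.227
grip_force: 30.0
```

Emit:
move_arm --pt "0 0 0.01 0" --pt "0 0 0.02 0" --pt "0 0 0.03 0" --pt "0 0 0.035 0" --pt "0 0 0.035 0" --pt "0 0 0.035 0"

```text
time_s: 59.55
eef_pos: [0.6697, 0.0734, 0.1196]
tool_rot: [3.142, -0.0, 0.095]
ft_force: [-0.5, -0.5, -1.9]
width: 0.228
grip_force: 30.0
```

Emit:
move_arm --pt "0 0 0 0" --pt "0 0 0 0" --pt "0 0 0 0" --pt "0 0 -0.05 0" --pt "0 0 -0.1 0" --pt "-0.05 0 -0.14 0" --pt "-0.06 0 -0.14 0" --pt "-0.06 0 -0.14 0" --pt "-0.06 0 -0.14 0" --grip 0.65

```text
time_s: 60.68
eef_pos: [0.6096, 0.0677, 0.2569]
tool_rot: [-3.141, 0.004, 0.095]
ft_force: [0.7, -0.4, -0.2]
width: 0.651
grip_force: 0.0
```

Run:
```python
from h import *
P,y,s=pose(); print(P,y,s['time_s'])
K=vision.get_calibration('wrist'); p,d=vision.capture('wrist'); cv2.imwrite('pics/w11.png',p[:,:,::-1])
q=deproject('wrist',np.ones(d.shape,bool),d,K); u=np.array([np.cos(.097),np.sin(.097)]); n=np.array([-u[1],u[0]])
for yk in [(.6785,-.0255),(.669,.0735),(.659,.173)]:
    r=np.hypot(q[:,0]-yk[0],q[:,1]-yk[1]); k=q[(r<.03)&(q[:,2]>.115)]; a=(q[:,:2]-yk)@u; b=(q[:,:2]-yk)@n
    m=(a>-.16)&(a<-.03)&(abs(b)<.012)&(q[:,2]>.055)&(q[:,2]<.08)
    print('knob',((k.max(0)+k.min(0))/2).round(4),'top',np.percentile(k[:,2],90).round(4),'bar z',np.median(q[m,2]).round(4),'slope',np.polyfit(a[m],q[m,2],1)[0].round(4) if m.sum()>50 else None)
```

```text
[0.60963824 0.06765265 0.25686625] 0.09471313205516352 60.675
knob [ 0.6799 -0.0251  0.1241] top 0.1315 bar z 0.0678 slope -0.0006
knob [0.6598 0.0736 0.2359] top 0.3501 bar z 0.0678 slope -0.0004
knob [0.6602 0.1727 0.1241] top 0.1315 bar z 0.0678 slope -0.0001
```

View pics/w11.png

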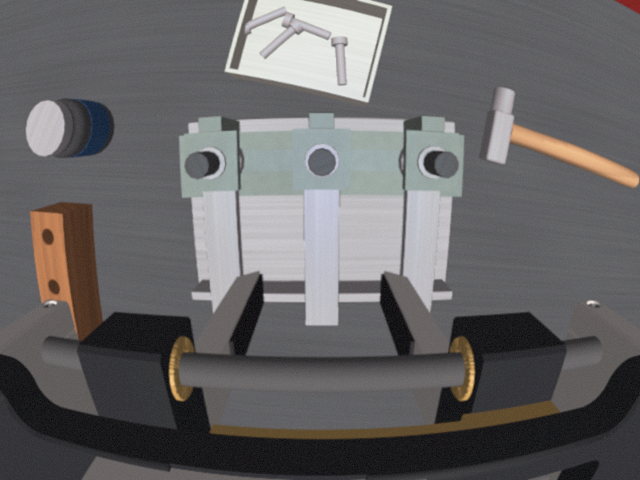

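All three pins are seated (px 206,162 / 322,160 / 440,163) and the links are level with their tops at 68 mm. The middle knob reading was polluted by gripper pixels, so I'll recheck it before handing in.

Run:
```python
from h import *
K=vision.get_calibration('wrist'); p,d=vision.capture('wrist')
q=deproject('wrist',np.ones(d.shape,bool),d,K)
k=q[(np.hypot(q[:,0]-.669,q[:,1]-.0735)<.02)&(q[:,2]>.115)&(q[:,2]<.16)]
t=np.percentile(k[:,2],90); print(len(k),((k.max(0)+k.min(0))/2).round(4),t)
if abs(t-.131)<.003: print(ticket.job_done())
```

```text
618 [0.6701 0.0735 0.1238] 0.1316377473729449
the job is handed in; nothing more can be done
None
```

All three links are mounted level, each in its own yoke with its pin fully home by the wrist camera's depth readings, and the job was handed in at about 61 s; no verdict came back.

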